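# Load a test cartridge, peel the top tray off the stack and show it to the reader

### The job

Press the test cartridge fully home into the recess of the top tray, flush with its collar, while the tray is still nested. Then take the tray's yellow tab and peel the tray off the sticky stack by clearly raising that corner first, the opposite corner staying down until the tray has tilted, and hold the loaded tray level and still, centred about 10 cm above the reader's glass. Leave the stack and everything else where they stand, and finish while still holding the tray by its tab.

Things in the scene. Friction and masses are not known exactly. Their poses are not given: they have to be found in the camera images.
- cartridge: white test cartridge, 60 x 30 mm (x, y), 12 mm thick, with a red upright rib on top: 30 mm long in x, 10 mm thick in y, from 12 to 26 mm above the underside. Its lowest 4 mm are 1.5 mm narrower on every side, as a lead-in. About 40 g. Origin: centre of the underside. It starts lying upright on the green pad; either way round fits the recess
- pad: dark green fixed pad on the bench, 130 x 110 x 5 mm, the cartridge starts on it. Origin: centre of the underside
- tray: light blue formed tray, top of the nested stack: 150 x 100 mm (x, y), skirt 10 mm deep, deck top at z 14 mm, 120 g, a yellow grip tab at one corner, a raised collar round the recess. Origin: centre of the skirt's lower edge, z up. Nested, the skirt overlaps the stack by 10 mm with 2.5 mm play; four rubber noses near the corners cling to it, about 1.5 N each, until that part has risen about 8 mm
- recess (a point): centre of the recess floor in the tray (tray frame x -22, y -8, z 14 mm). Recess 63 x 33 mm along the tray's x and y, 12 mm deep, in a collar 4 mm thick. A sprung clip in each long side holds the cartridge: it does not drop home by itself but takes a push of 3 to 8 N down to the floor; its white shoulders are then flush with the collar
- tab_top (a point): middle of the top of the tray's yellow grip tab (tray frame x 56, y 32, z 40 mm): an upright plate 10 mm thick, 30 mm long, 26 mm tall above the deck. It is thin along the tray's diagonal (x+y) and long along (y-x): grip it closing along (x+y), that is 45 degrees from the tray's x towards its y
- far_corner (a point): point of the tray at the corner farthest from the tab (at x -72, y -47, z 10 mm in the tray's frame): on the deck's underside, level with stack_top while nested; the tray pivots there when peeled
- stack_top (a point): centre of the top of the lower trays, 50 mm above the bench; z up
- stack: the lower nested trays (blue) on a steel base plate 170 x 130 x 10 mm, loose on the bench, 1.5 kg in all, 50 mm tall. Origin: centre of the underside. The tray's axes start parallel to its axes
- reader: fixed flat code reader, black, 160 x 120 mm (x, y), 40 mm tall. Origin: centre of the underside
- glass (a point): centre of the light blue glass window on the reader's top, 40 mm above the bench
- wash_bottle: white round bottle, 68 mm across, 170 mm tall, loose bystander, leave alone. Origin: centre of the underside
- stain_bottle: small amber bottle, 48 mm across, 90 mm tall, loose bystander, leave alone. Origin: centre of the underside
- kit_box: white test-kit box with a red band, 90 x 150 x 50 mm (x, y, z), loose bystander, leave alone. Origin: centre of the underside
- slide_box: flat blue box, 100 x 70 x 34 mm, loose bystander, leave alone. Origin: centre of the underside
- specimen_jar: small clear jar with a yellow cap, 44 mm across, 50 mm tall, loose bystander, leave alone. Origin: centre of the underside
- timer: white bench timer, 50 x 70 x 22 mm, loose bystander, leave alone. Origin: centre of the underside
Mind the look-alikes: they are no part of the job. Leave any brown or green look-alike of the stack alone.

How it is judged:
On the way, in this order (a step that is already met when the one before it is completed fails the run):
1. the cartridge is pressed flush into the recess while the tray is nested on the stack (z of cartridge in the frame of tray between 0.011 and 0.0162 m and distance between cartridge and recess below 0.005 m and angle between the z axis of cartridge and the z axis of tray, either way round below 0.08 rad and z of far_corner in the frame of stack_top below 0.004 m and z of tab_top in the frame of stack_top below 0.036 m), for 0.2 s.
2. the tab's corner is raised (tray tilted at least 4.5 degrees) while the opposite corner is still down, within 7 mm of its seat (angle between tray's own z axis and vertical above 0.078 rad and z of far_corner in the frame of stack_top below 0.007 m and z of tab_top in the frame of stack_top above 0.04 m), for 0.1 s.
At the end, for the whole second after the job is handed in: Tray held still by its tab, centred within 35 mm of the glass and its lower edge 60 to 150 mm above it, level within 10 degrees, clear of stack and reader; cartridge flush in the recess (about 2 mm), untouched by the fingers; stack within 30 mm of its start (z of cartridge in the frame of tray between 0.011 and 0.0162 m and distance between cartridge and recess below 0.005 m and angle between the z axis of cartridge and the z axis of tray, either way round below 0.08 rad and horizontal distance between tray and glass below 0.035 m and z of tray in the frame of glass between 0.06 and 0.15 m and angle between tray's own z axis and vertical below 0.175 rad and linear speed of tray below 0.03 m/s and angular speed of tray below 0.2 rad/s and contact force between the fingers and tray above 1 N and distance between the grasp point and tab_top below 0.04 m and contact force between tray and stack below 0.1 N and contact force between tray and reader below 0.1 N and contact force between the fingers and cartridge below 0.1 N and not (distance of stack from where it was at the start of the episode above 0.03 m or angle between stack's own z axis and vertical above 0.06 rad)); the arm keeps its last pose, push and grip.
It fails at once if the lower stack is dragged, lifted or tipped (more than 30 mm or 3.5 degrees) (distance of stack from where it was at the start of the episode above 0.03 m or angle between stack's own z axis and vertical above 0.06 rad).
It fails at once if a bystander is shifted by more than 30 mm (distance of any of wash_bottle, stain_bottle, kit_box, slide_box, specimen_jar, timer from where it was at the start of the episode above 0.03 m).
It also fails if it takes over 59 s, if anything falls off the work surface, if the arm or the gripper's body presses on something with over 40 N, if the wrist force passes 120 N, or if a joint passes its speed limit or range.

### The arm

A 6-joint arm with a two-finger parallel gripper is mounted at the origin on the work surface. World frame = base frame: x ahead of the robot, y to its left, z up, the work surface at z = 0. Lengths are in m, angles in rad, forces in N, time in s.
With the tool pointing down it reaches from about 0.4 to 0.825 m from the base axis. Payload 7 kg.
Tool frame: the origin (TCP) lies on the mounting face of the last link; the fingertips stand 178 mm ahead of it and the grasp point (between the pads) lies 159 mm ahead of it; z points along the fingers, y is the direction in which the jaws open and shut (so a half turn about z gives the same grasp; the last joint's range is limited). The gripper opens to 88 mm and grips with 3 to 60 N. Pads are 19 mm wide; open, the fingers measure 130 mm over their backs; the gripper's body (78 mm by 193 mm) begins 47 mm behind the grasp point.
Start: joints at [1.55, 0.359, 0.012, 0, -1.224, -0.288], TCP at [0.205, 0.643, 0.405] pointing down, gripper open.
Joint ranges: [-3.07, 3.07], [-1.43, 2.12], [-1.02, 1.25], [-3.03, 1.67], [-3.05, -0], [-3.03, 3.03]. Speed limits (rad/s): [2.39, 2.39, 3.01, 3.14, 3.14, 3.14].

### API

Orientations are given as [roll, pitch, yaw] about the fixed x, y, z axes, in that order (R = Rz(yaw) Ry(pitch) Rx(roll)).
In Python, from station import * gives the robot as it stands.
- The arm moves only by the tool arm_command, never from a script. Its argument "targets" is a list of rows, each a list of 3 entries, a list of its own where there are three numbers: the turn, a rotation vector about the world's x, y, z in rad, then the shift along the world's x, y, z in mm, then the closure, from 0 (fully open) to 1 (shut). In form: [[[wx, wy, wz], [tx, ty, tz], fingers], ...]. A call has 1 to 8 rows; each row shifts and turns the commanded pose from where the row before left it; what a row does not reach is not made up. A row lasts 1/10 s, in which the tool goes at most 50 mm and 8.59 degrees, less where a joint would pass 70% of its speed; a pose out of reach is approached as far as the arm can. A call with a gripper value outside its range is refused whole. The fingers move at their own pace and stop on an object; "squeeze" is the grip in N (left out, the last holds). Time passes only in rows, so rows that do not move let the fingers close. It gives the time, the measured TCP pose, the force and the opening at its end, in the units of the state.
- get_state(): the state, without advancing time (a new reading comes with each control period).
- grab_frame(name): name is "side" or "top"; returns (picture, depth): 384x512x3 uint8, red, green, blue; 384x512 float32, m along the optical axis (not along the pixel's ray), 0 where there is no reading.
- camera_params(name): a dict with "mtx" (3x3 intrinsics, pixels), "k1" (the pictures are not rectified: a ray, as slopes to the right and down, at radius r is drawn at 1 + k1 r^2 times it, then the intrinsics apply), "eye" and "orientation" of the camera in the world. Camera axes: x right, y down, z forward; pixel columns grow to the right and rows downward; lengths in m; the calibration is good to about 2 mm. A picture is of the moment at which its call begins. camera_params takes no time and is no camera call.
- job_done(): hands the job in, once; it reports no verdict.
The state is a dict: "t": time; "q": joint angles; "qd": joint speeds; "joint_efforts": joint torques, N m; "eef_pos": TCP position; "ee_rot": TCP orientation; "force": force on the tool from outside, world axes, zero at the start; "moment": the same for the moment, N m; "width": finger opening in m.
Only numpy, scipy, OpenCV 4.12 (cv2) and the standard library are available. Lean on these libraries where they do the work, as an engineer would, in place of code of your own. Each camera call takes 0.05 s, during which the arm holds its last target.

## Working session

There is one attempt and no reset: what is moved stays moved. The work goes in short steps, Python scripts to look and compute and a tool call to move; the robot and the scene stay as the last step left them, time stands still between calls to the robot, and variables do not carry over. Pictures are saved under pics/ and viewed, and the job is handed in when it is done.

Besides the shell and the picture viewer there is one more tool, called after "Emit:" in YAML: its name, and indented under it one key for each argument. arm_command: Moves the arm, as the interface text tells. Its arguments: {"type":"object","properties":{"targets":{"type":"array"},"squeeze":{"type":"number"}},"required":["targets"]}

```bash
mkdir -p pics; ls
python3 - <<'E'
from station import *
import cv2
for n in("side","top"):
    p,d=grab_frame(n); cv2.imwrite(f"pics/{n}0.png",cv2.resize(p[:,:,::-1],None,fx=1.5,fy=1.5)); c=camera_params(n); print(n,c)
    import numpy as np; np.savez(f"{n}0.npz",p=p,d=d)
print(get_state())
E
```

```text
pics
side {'mtx': array([[347.2975936 ,   0.        , 254.95640335],
       [  0.        , 347.2975936 , 192.04297591],
       [  0.        ,   0.        ,   1.        ]]), 'k1': -0.06770537621821503, 'eye': array([0.40692185, 0.68952154, 0.82693245]), 'orientation': array([-2.43175361, -0.01824536, -2.9650518 ])}
top {'mtx': array([[452.44383252,   0.        , 254.4709403 ],
       [  0.        , 452.44383252, 193.66307558],
       [  0.        ,   0.        ,   1.        ]]), 'k1': -0.08714595502609897, 'eye': array([0.36480374, 0.06462265, 1.3814086 ]), 'orientation': array([-3.02852824,  0.00525584, -1.56927684])}
{'t': 0.1, 'q': array([ 1.55010537e+00,  3.59315363e-01,  1.11455891e-02, -3.44401798e-04,
       -1.22411024e+00, -2.88102601e-01]), 'qd': array([-0.0012814 , -0.00295669,  0.00334129,  0.00025874, -0.0003473 ,
        0.00054216]), 'joint_efforts': array([-1.65740348e-03, -5.84159732e+01,  2.93751222e+01,  7.01563239e+00,
        1.02114220e-02, -6.17714272e-05]), 'eef_pos': array([0.20508042, 0.64290148, 0.40380752]), 'ee_rot': array([ 3.14007811e+00, -1.11176329e-04, -3.08910733e-01]), 'force': array([ 0.60766311,  0.87267426, -0.06572563]), 'moment': array([ 0.0226934 , -0.06358111, -0.03300146]), 'width': 0.08750490448019915}
```

View pics/side0.png

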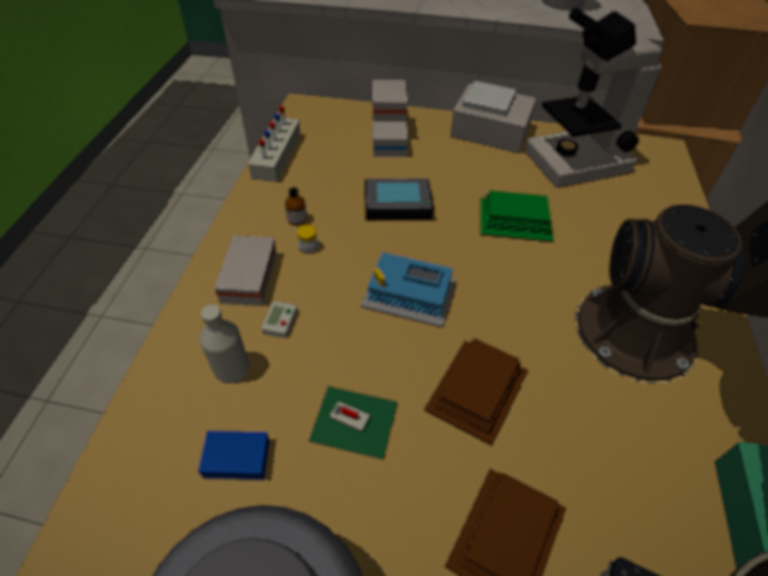

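View pics/top0.png

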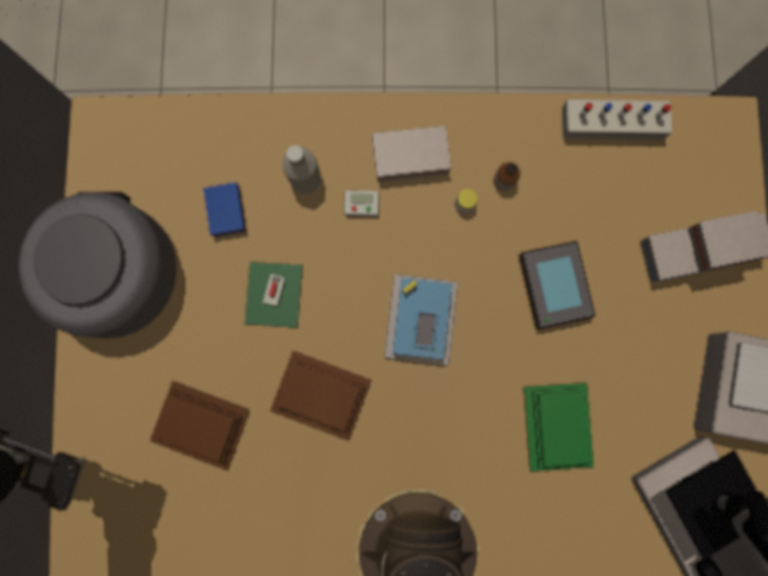

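The top view shows the white and red cartridge on the green pad at about (273,290), the blue tray at (425,320) with its yellow tab at (410,287), and the reader at (557,285). Now I'll measure them.

```bash
cat > h.py <<'E'
import numpy as np, cv2
from scipy.spatial.transform import Rotation as Ro
from station import *
P={n:camera_params(n) for n in("side","top")}
def rays(n,uv):
    c=P[n]; s=cv2.undistortPoints(np.asarray(uv,float).reshape(-1,1,2),c["mtx"],np.array([c["k1"],0,0,0.])).reshape(-1,2)
    R=Ro.from_euler("xyz",c["orientation"]).as_matrix()
    return c["eye"],np.c_[s,np.ones(len(s))]@R.T
def toplane(n,uv,z):
    e,d=rays(n,uv); return (e+d*((z-e[2])/d[:,2])[:,None])[:,:2]
def proj(n,X):
    c=P[n]; R=Ro.from_euler("xyz",c["orientation"]).as_matrix()
    x=(np.atleast_2d(X)-c["eye"])@R; return cv2.projectPoints(x,np.zeros(3),np.zeros(3),c["mtx"],np.array([c["k1"],0,0,0.]))[0].reshape(-1,2)
def cloud(n,d):
    v,u=np.mgrid[:384,:512]; e,r=rays(n,np.c_[u.ravel(),v.ravel()]); return (e+r*d.reshape(-1,1)).reshape(384,512,3)
E
python3 - <<'E'
from h import *
for n in("side","top"):
    f=np.load(n+"0.npz");p=f["p"];d=f["d"];C=cloud(n,d)
    # crops enlarged
    if n=="top": boxes={"tray":(250,175,65,75),"cart":(155,165,60,60),"reader":(340,155,65,70)}
    else: boxes={"tray":(235,160,75,60),"cart":(200,250,70,60),"reader":(235,110,60,45)}
    for k,(x,y,w,h) in boxes.items():
        cv2.imwrite(f"pics/{n}_{k}.png",cv2.resize(p[y:y+h,x:x+w,::-1],None,fx=7,fy=7,interpolation=cv2.INTER_NEAREST))
        hsv=cv2.cvtColor(p[y:y+h,x:x+w],cv2.COLOR_RGB2HSV)
        z=C[y:y+h,x:x+w,2]; print(n,k,"z hist",np.round(np.percentile(z[d[y:y+h,x:x+w]>0],[5,25,50,75,95]),4))
    ims=[cv2.resize(cv2.imread(f"pics/{n}_{k}.png"),(380,380),interpolation=cv2.INTER_NEAREST) for k in boxes]
    cv2.imwrite(f"pics/{n}_crops.png",np.hstack(ims[:2]))
    cv2.imwrite(f"pics/{n}_crop3.png",ims[2])
E
```

```text
side tray z hist [-0.002  -0.0001  0.0027  0.0525  0.0577]
side cart z hist [-0.0009  0.001   0.0034  0.0062  0.0172]
side reader z hist [-0.0019  0.0002  0.003   0.0391  0.042 ]
top tray z hist [-0.0031  0.0007  0.0062  0.0535  0.0589]
top cart z hist [-0.0031  0.0001  0.0028  0.0059  0.0145]
top reader z hist [-0.0029  0.0007  0.0061  0.0403  0.0443]
```

View pics/top_crops.png

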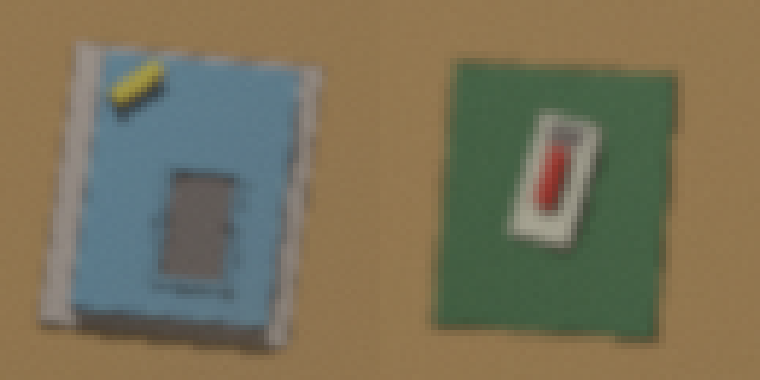

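View pics/side_crops.png

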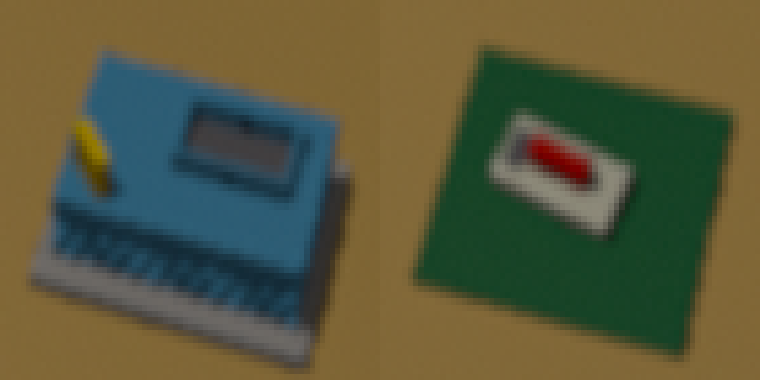

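Run:
```python
from h import *
def info(n,box,f,lo,hi,z,name,k=4):
    x,y,w,h=box; p=f["p"][y:y+h,x:x+w]
    b=cv2.resize(p,None,fx=k,fy=k,interpolation=cv2.INTER_CUBIC)
    hsv=cv2.cvtColor(b,cv2.COLOR_RGB2HSV); m=cv2.inRange(hsv,np.array(lo),np.array(hi))
    cs=max(cv2.findContours(m,cv2.RETR_EXTERNAL,cv2.CHAIN_APPROX_NONE)[0],key=cv2.contourArea)
    pts=cs[:,0,:].astype(float); pts=(pts+.5)/k-.5+[x,y]
    W=toplane(n,pts,z).astype(np.float32)
    r=cv2.minAreaRect(W*1000); M=cv2.moments(W.reshape(-1,1,2)*1000)
    bx=cv2.boxPoints(r); e=bx[1]-bx[0]; e2=bx[2]-bx[1]; L=e if np.hypot(*e)>np.hypot(*e2) else e2
    print(n,name,"rect c",np.round(r[0],1),"size",np.round(r[1],1),"long yaw",np.round(np.degrees(np.arctan2(L[1],L[0]))%180,1),"cent",np.round([M['m10']/M['m00'],M['m01']/M['m00']],1))
B={"top":{"tray":(250,175,65,75),"cart":(155,165,60,60),"reader":(340,155,65,70)},"side":{"tray":(235,160,75,60),"cart":(200,250,70,60),"reader":(235,110,60,45)}}
for n in B:
    f=np.load(n+"0.npz"); b=B[n]
    info(n,b["cart"],f,(165,120,90),(180,255,255),.031,"rib") if 0 else None
    # red wraps: shift
    g={"p":f["p"]}
    info(n,b["cart"],g,(0,150,60),(8,255,255),.029,"rib a")
    info(n,b["cart"],g,(170,150,60),(180,255,255),.029,"rib b")
    info(n,b["cart"],g,(40,60,20),(90,255,255),.005,"pad")
    info(n,b["tray"],g,(18,130,60),(35,255,255),.080,"tab")
    v=100 if n=="top" else 95
    info(n,b["tray"],g,(90,70,v),(125,255,255),.054,"deck")
    info(n,b["reader"],g,(85,60,70),(120,255,255),.040,"glass")
    for k,pt in (("tray",None),):
        x,y,w,h=b[k]; hs=cv2.cvtColor(f["p"],cv2.COLOR_RGB2HSV)
        print("deck hsv",hs[y+45,x+38] if n=="top" else hs[y+15,x+25], "recess",hs[y+44,x+33] if n=='top' else hs[y+22,x+47])
```

```text
top rib a rect c [521.3 291.3] size [ 6.7 24.7] long yaw 164.4 cent [521.1 291.6]Traceback (most recent call last):
  File "<stdin>", line 19, in <module>
  File "<stdin>", line 6, in info
ValueError: max() iterable argument is empty
```

```bash
cat >> h.py <<'E'
def rect(n,p,box,fn,z,name,k=4):
    x,y,w,h=box; b=cv2.resize(p[y:y+h,x:x+w],None,fx=k,fy=k,interpolation=cv2.INTER_CUBIC)
    R,G,Bl=[b[:,:,i].astype(int) for i in range(3)]
    m=fn(R,G,Bl).astype(np.uint8)
    cc=cv2.findContours(m,cv2.RETR_EXTERNAL,cv2.CHAIN_APPROX_NONE)[0]
    if not cc: print(n,name,"none"); return
    cs=max(cc,key=cv2.contourArea); pts=(cs[:,0,:]+.5)/k-.5+[x,y]
    W=(toplane(n,pts,z)*1000).astype(np.float32); r=cv2.minAreaRect(W)
    M=cv2.moments(W.reshape(-1,1,2)); bx=cv2.boxPoints(r); e=bx[1]-bx[0]; e2=bx[2]-bx[1]; L=e if np.hypot(*e)>np.hypot(*e2) else e2
    print(n,name,"rect c",np.round(r[0],1),"size",np.round(r[1],1),"yaw",np.round(np.degrees(np.arctan2(L[1],L[0]))%180,1),"cent",np.round([M['m10']/M['m00'],M['m01']/M['m00']],1),"px",np.round(pts.mean(0),1))
    return r,bx
E
python3 - <<'E'
from h import *
B={"top":{"tray":(250,175,65,75),"cart":(155,165,60,60),"reader":(340,155,65,70)},"side":{"tray":(235,160,75,60),"cart":(200,250,70,60),"reader":(235,110,60,45)}}
for n in B:
    f=np.load(n+"0.npz"); p=f["p"]; b=B[n]
    rect(n,p,b["cart"],lambda R,G,B:R-np.maximum(G,B)>50,.031,"rib")
    rect(n,p,b["cart"],lambda R,G,B:(R>G-2)&(B>0.62*R)|(R-G>50),.017,"cart")
    rect(n,p,b["cart"],lambda R,G,B:G-R<8,.017,"cart2") if 0 else None
    rect(n,p,b["cart"],lambda R,G,B:G-R>8,.005,"pad")
    rect(n,p,b["tray"],lambda R,G,B:(R+G)/2-B>62 if n=="zz" else (G>1.9*B)&(R<1.35*G),.080,"tab")
    r=rect(n,p,b["tray"],lambda R,G,B:B-R>20,.054,"deck"); print(np.round(r[1],1).tolist())
    rect(n,p,b["reader"],lambda R,G,B:B-R>25,.040,"glass")
    rect(n,p,b["reader"],lambda R,G,B:R-B<25,.040,"reader")
    x,y,w,h=b["tray"]; print(p[y+30,x+38],p[y+44,x+33],p[y+22,x+47], p[y+15,x+25])
E
```

```text
top rib rect c [521.9 291.9] size [ 9.3 28.2] yaw 164.4 cent [521.9 292. ] px [181.5 192.3]
top cart rect c [520.8 291.4] size [30.5 59.2] yaw 164.9 cent [520.8 291.4] px [182.4 193.2]
top pad rect c [513.6 294.4] size [106.9 126.9] yaw 176.4 cent [513.9 294.6] px [182.  196.1]
top tab rect c [519.8  18.3] size [ 7.5 25.8] yaw 128.8 cent [519.7  18.6] px [272.8 191.2]
top deck rect c [461.6  -7. ] size [ 98.8 150. ] yaw 173.1 cent [458.   -8.4] px [281.7 212.8]
[[381.20001220703125, -47.0], [530.0999755859375, -65.0999984741211], [542.0, 33.0], [393.1000061035156, 51.099998474121094]]
top glass rect c [ 531.4 -281.8] size [98.8 68.8] yaw 12.2 cent [ 531.4 -281.9] px [372.3 189.1]
top reader rect c [ 528.6 -277.4] size [157.4 120.7] yaw 11.8 cent [ 528.7 -277.5] px [370.8 190.1]
[ 92 121 136] [97 90 86] [ 93 122 136] [146 134  60]
side rib rect c [520.4 293.5] size [11.4 30.8] yaw 164.9 cent [520.4 293.6] px [232.5 274.5]
side cart rect c [519.  293.6] size [32.2 60.3] yaw 164.3 cent [518.8 293.9] px [233.  277.2]
side pad rect c [511.9 295.2] size [107.1 127.6] yaw 176.5 cent [512.1 295.2] px [235.9 281.4]
side tab rect c [455.   27.1] size [231.6 228.8] yaw 11.2 cent [435.5 -31.8] px [276.1 176.9]
side deck rect c [460.2   9.4] size [130.6 152.8] yaw 173.4 cent [456.9   8.9] px [271.8 189.3]
[[376.70001220703125, -46.599998474121094], [528.5, -64.19999694824219], [543.5999755859375, 65.5], [391.79998779296875, 83.0999984741211]]
side glass rect c [ 529.5 -284. ] size [102.9  74.6] yaw 11.5 cent [ 529.7 -284. ] px [265.  127.8]
side reader rect c [ 524.7 -261.1] size [156.5 147.8] yaw 11.6 cent [ 524.9 -261.2] px [265.2 132.7]
[ 45  93 117] [43 66 79] [64 63 64] [ 45  93 117]
```

Emit:
arm_command:
  targets:
    - [[0,0,0.01],[26,-29,0],0]
    - [[0,0,0.01],[26,-29,0],0]
    - [[0,0,0.01],[26,-29,0],0]
    - [[0,0,0.01],[26,-29,0],0]
    - [[0,0,0],[26,-29,-10],0]
    - [[0,0,0],[26,-29,-15],0]
    - [[0,0,0],[26,-29,-15],0]
    - [[0,0,0],[26,-29,-20],0]
  squeeze: 30

```text
t: 0.9
eef_pos: [0.414, 0.4098, 0.3446]
ee_rot: [-3.141, -0.0, -0.268]
force: [0.0, 0.6, 0.8]
width: 0.0877
```

Emit:
arm_command:
  targets:
    - [[0,0,0],[26,-29,-20],0]
    - [[0,0,0],[26,-29,-20],0]
    - [[0,0,0],[26,-29,-20],0]
    - [[0,0,0],[29,-31,-20],0]
    - [[0,0,0],[0,0,-20],0]
    - [[0,0,0],[0,0,0],0]
    - [[0,0,0],[0,0,0],0]

```text
t: 1.6
eef_pos: [0.5201, 0.2931, 0.2446]
ee_rot: [3.14, 0.0, -0.269]
force: [-0.8, -0.8, 0.9]
width: 0.0874
```

Run:
```python
from h import *
s=get_state(); print(s["t"],s["eef_pos"],s["ee_rot"],s["force"],s["width"],s["q"])
p,d=grab_frame("side"); x,y,w,h=170,210,120,110
cv2.imwrite("pics/side1.png",cv2.resize(p[y:y+h,x:x+w,::-1],None,fx=6,fy=5,interpolation=cv2.INTER_CUBIC))
```

```text
1.6 [0.52012109 0.29314724 0.24459444] [ 3.14048729e+00  3.42960062e-04 -2.68703902e-01] [-0.79051617 -0.77496337  0.93654922] 0.08743872179955209 [ 8.40349051e-01  3.80567191e-01 -3.60187638e-01  2.50981988e-04
 -8.31183917e-01  4.61574296e-01]
```

View pics/side1.png

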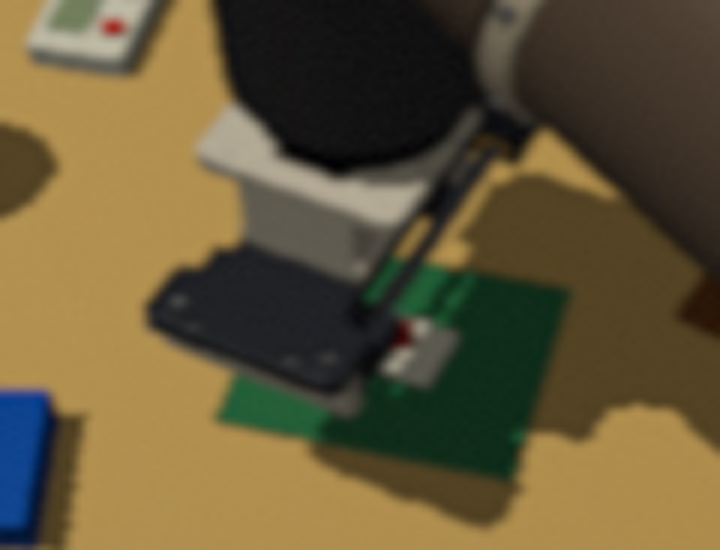

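The open gripper hangs above the cartridge. The rib, at about (400,335), sits between the fingers. I'll go down and grip.

Emit:
arm_command:
  targets:
    - [[0,0,0],[0,0,-20],0]
    - [[0,0,0],[0,0,-15],0]
    - [[0,0,0],[0,0,-10],0]
    - [[0,0,0],[0,0,-3],0]
    - [[0,0,0],[0,0,0],0]
    - [[0,0,0],[0,0,0],0.5]

```text
t: 2.25
eef_pos: [0.5203, 0.2935, 0.1975]
ee_rot: [-3.141, -0.001, -0.268]
force: [0.6, -0.4, 0.2]
width: 0.0838
```

Emit:
arm_command:
  targets:
    - [[0,0,0],[0,0,0],0.7]
    - [[0,0,0],[0,0,0],0.9]
    - [[0,0,0],[0,0,0],1]
    - [[0,0,0],[0,0,0],1]
    - [[0,0,0],[0,0,0],1]
    - [[0,0,0],[0,0,0],1]
  squeeze: 30

```text
t: 2.85
eef_pos: [0.5201, 0.293, 0.1966]
ee_rot: [3.141, 0.0, -0.269]
force: [0.2, -1.1, 0.1]
width: 0.0376
```

Emit:
arm_command:
  targets:
    - [[0,0,0],[0,0,0],1]
    - [[0,0,0],[0,0,0],1]
    - [[0,0,0],[0,0,0],1]
    - [[0,0,0],[0,0,0],1]
    - [[0,0,0],[0,0,0],1]
    - [[0,0,0],[0,0,0],1]

```text
t: 3.45
eef_pos: [0.5202, 0.293, 0.1967]
ee_rot: [3.142, 0.0, -0.269]
force: [-0.4, -0.3, 0.8]
width: 0.0094
```

Emit:
arm_command:
  targets:
    - [[0,0,0],[0,0,25],1]
    - [[0,0,0],[0,0,35],1]
    - [[0,0,0],[0,-5,35],1]
    - [[0,0,0.02],[-8,-32,10],1]
    - [[0,0,0.02],[-9,-34,0],1]
    - [[0,0,0.02],[-9,-34,0],1]
    - [[0,0,0.02],[-9,-34,0],1]
    - [[0,0,0.02],[-9,-34,0],1]

```text
t: 4.25
eef_pos: [0.4755, 0.1187, 0.3018]
ee_rot: [-3.141, -0.0, -0.168]
force: [0.6, 0.6, -0.9]
width: 0.01
```

Emit:
arm_command:
  targets:
    - [[0,0,0.02],[-9,-34,0],1]
    - [[0,0,0.02],[-9,-34,0],1]
    - [[0,0,0.008],[-10,-34,0],1]
    - [[0,0,0],[-10,-30,0],1]
    - [[0,0,0],[0,0,-10],1]
    - [[0,0,0],[0,0,0],1]
    - [[0,0,0],[0,0,0],1]

```text
t: 4.95
eef_pos: [0.4384, -0.0116, 0.2917]
ee_rot: [3.141, 0.0, -0.121]
force: [-0.7, -0.5, -0.1]
width: 0.0094
```

Run:
```python
from h import *
s=get_state(); print(s["t"],s["eef_pos"],s["ee_rot"],s["force"],s["width"])
for n,(x,y,w,h) in (("side",(225,140,100,90)),("top",(230,160,110,100))):
    p,d=grab_frame(n); np.savez(n+"2.npz",p=p,d=d)
    cv2.imwrite(f"pics/{n}2.png",cv2.resize(p[y:y+h,x:x+w,::-1],None,fx=6,fy=6,interpolation=cv2.INTER_CUBIC))
```

```text
4.95 [ 0.43843337 -0.01162539  0.29171188] [ 3.14141612e+00  6.17541385e-05 -1.20659641e-01] [-0.6808464  -0.54330586 -0.10561843] 0.009387807372041305
```

View pics/side2.png

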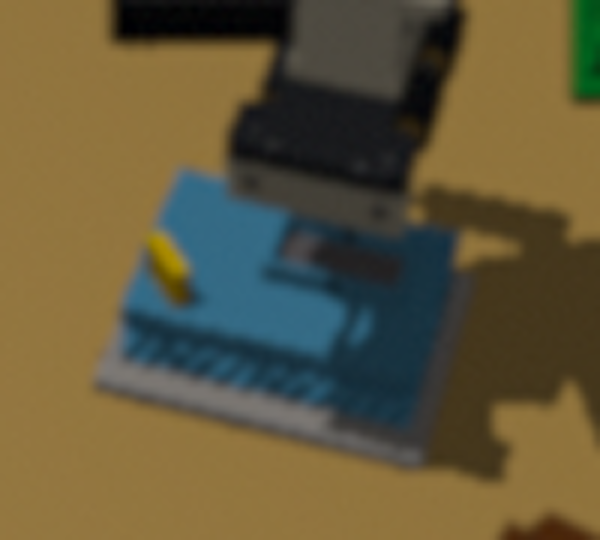

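View pics/top2.png

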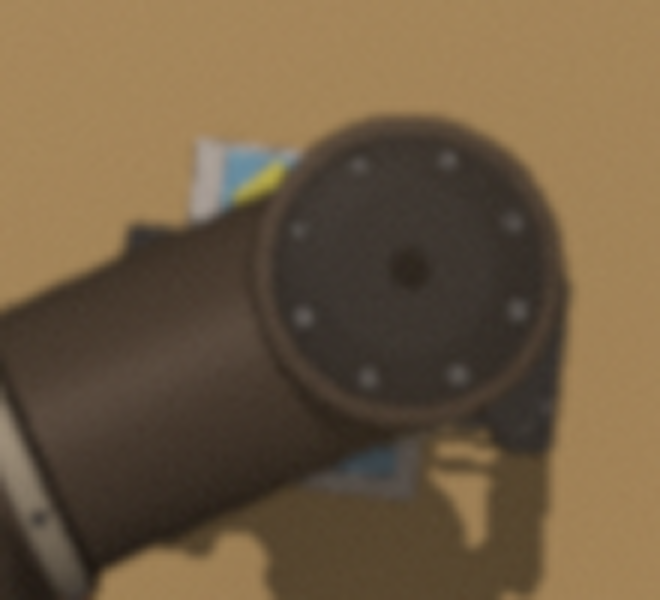

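Run:
```python
from h import *
def c(X): 
    q=proj("side",X); print(np.round((q-[225,140])*6))
Rz=Ro.from_euler("z",-.1207).as_matrix()
o=np.array([.4384,-.0116,.100])
c([o+Rz@np.array([a,b,z]) for z in(0,.012) for a,b in((-.03,-.015),(.03,-.015),(.03,.015),(-.03,.015))])
c([o+[0,0,.013],o+[0,0,.06]])
print("recess"); o=np.array([.4382,-.0119,.054]);c([o+Rz@np.array([a,b,.0]) for a,b in((-.0315,-.0165),(.0315,-.0165),(.0315,.0165),(-.0315,.0165))])
# start picture check: pixel of recess
print(proj("side",[o]), proj("side",[[.5204,.2926,.017]]))
```

```text
[[410. 195.]
 [291. 168.]
 [275. 210.]
 [396. 239.]
 [413. 178.]
 [293. 150.]
 [276. 193.]
 [399. 221.]]
[[345. 184.]
 [353. 113.]]
recess
[[405. 257.]
 [284. 229.]
 [267. 275.]
 [390. 304.]]
[[281.06007483 184.32021557]] [[232.67931242 276.70497224]]
```

Run:
```python
from h import *
th=np.radians(-6.9);R=np.array([[np.cos(th),-np.sin(th)],[np.sin(th),np.cos(th)]])
B={"top":(250,175,65,75),"side":(235,160,75,60)}
for n in B:
    p=np.load(n+"0.npz")["p"]
    r=rect(n,p,B[n],lambda R,G,B:(R+G)/2-B>(50 if n=="top" else 70),.080,"tab")
    x,y,w,h=B[n]
    print(p[y+5:y+40:5,x+8:x+30:4].tolist() if 0 else "")
    c=B[n]
    sub={"top":(275,203,22,26),"side":(265,170,35,30)}[n]
    rect(n,p,sub,lambda R,G,B:B-R<(12 if n=="top" else 12),.054,"recess")
    print("pred",1000*toplane(n,proj(n,[[.4382,-.0119,.054]]),.054))
p=np.load("side0.npz")["p"]; print(p[175:197,268:298].astype(int)[:,:,2]-p[175:197,268:298,0].astype(int))
p=np.load("top0.npz")["p"]; print(p[203:228,274:294].astype(int)[:,:,2]-p[203:228,274:294,0].astype(int))
```

```text
top tab rect c [460.3  -8.5] size [216.2 188.5] yaw 0.1 cent [473.  -12.5] px [282.6 214.7]

top recess rect c [441. -13.] size [31.6 59.1] yaw 173.6 cent [441.3 -12.8] px [283.2 219. ]
pred [[438.2 -11.9]]
side tab rect c [520.4  21.3] size [11.9 38.4] yaw 120.6 cent [520.9  21.3] px [251.9 182.7]

side recess rect c [439.7 -56.4] size [108.7  35.2] yaw 11.2 cent [425.8 -64.9] px [283.7 172. ]
pred [[438.2 -11.9]]
[[ 72  71  72  72  69  65  63  66  67  69  70  67  65  59  52  43  31  18
    6  -4 -15 -28 -41 -52 -60 -64 -68 -73 -74 -76]
 [ 71  72  71  70  63  52  50  52  57  59  62  65  67  70  69  67  64  59
   53  47  37  25  10  -3 -15 -24 -35 -47 -54 -60]
 [ 71  72  71  66  54  41  35  37  41  44  48  50  55  58  60  63  67  69
   70  69  66  62  55  48  39  30  17   5  -5 -17]
 [ 72  72  71  63  47  26  17  22  26  30  33  35  38  41  42  43  51  58
   61  63  66  68  69  69  67  64  60  55  49  35]
 [ 71  71  70  57  33  10   5   8  12  14  18  19  23  28  25  25  34  41
   45  48  53  57  59  61  66  69  71  72  71  67]
 [ 72  72  66  48  19   2  -1  -1   2   3   6   8  11  1
[... 3495 characters left out ...]
  35  39
   41  41]
 [ 45  41  37  31  11  -7 -11 -11 -10 -10 -11 -11 -10  -9   0  17  31  37
   39  41]
 [ 44  43  38  31   8  -7 -10 -10 -11  -9 -11 -10 -10  -7   4  22  32  37
   40  42]
 [ 44  42  37  27   5  -9 -11 -10 -11 -10 -10 -10 -10  -6   7  24  33  40
   42  42]
 [ 45  43  37  25   1  -9 -12 -11 -10 -10 -11 -10 -11  -6   9  26  34  38
   40  41]
 [ 44  42  37  21   0  -9 -11 -10 -10 -11 -10 -11 -11  -4  12  29  33  38
   40  41]
 [ 45  43  37  19  -3 -11 -10 -11 -10 -11 -10 -11 -10  -3  17  30  33  36
   40  40]
 [ 43  43  35  16  -4 -11 -10 -12 -11 -11 -11 -12 -11   0  20  31  32  37
   39  41]
 [ 43  41  34  14  -6 -11 -11 -10 -10 -11 -11 -12 -10   0  20  32  34  37
   40  39]]
```

Run:
```python
from h import *
p=np.load("top0.npz")["p"]
for t in(14,18,22): rect("top",p,(270,198,30,40),lambda R,G,B:B-R<t,.060,"recess")
p=np.load("side0.npz")["p"]
for t in(40,70): rect("side",p,(242,168,22,30),lambda R,G,B:(R-B)>t-70,.070,"tab")
p=np.load("top0.npz")["p"]
for t in(10,30): rect("top",p,(262,180,22,22),lambda R,G,B:(R-B)>t,.080,"tab")
```

```text
top recess rect c [439.8 -12.7] size [32.2 61. ] yaw 173.8 cent [439.7 -12.4] px [283.3 219.2]
top recess rect c [439.7 -12.7] size [33.  62.1] yaw 173.5 cent [439.7 -12.5] px [283.3 219.3]
top recess rect c [439.6 -12.8] size [34.  63.3] yaw 173.9 cent [439.6 -12.5] px [283.3 219.2]
side tab rect c [520.8   9.2] size [ 66.6 118.4] yaw 101.1 cent [535.9   0.8] px [249.5 179.6]
side tab rect c [532.2  11.3] size [ 42.5 118.4] yaw 101.6 cent [538.5   1.1] px [247.3 181.5]
top tab rect c [521.9  19.4] size [63.2 63.5] yaw 180.0 cent [535.8  27.8] px [269.3 186.9]
top tab rect c [537.9  19.4] size [31.5 63.2] yaw 90.1 cent [546.7  18.3] px [270.6 182.9]
```

Both views agree that the recess lies under the hand to within about 1 mm. I'll lower to the collar, watching the force.

Emit:
arm_command:
  targets:
    - [[0,0,0],[0,0,-15],1]
    - [[0,0,0],[0,0,-13],1]
    - [[0,0,0],[0,0,-3],1]
    - [[0,0,0],[0,0,0],1]
    - [[0,0,0],[0,0,-2],1]
    - [[0,0,0],[0,0,-2],1]
    - [[0,0,0],[0,0,0],1]

```text
t: 5.75
eef_pos: [0.4382, -0.0119, 0.2568]
ee_rot: [-3.141, -0.0, -0.121]
force: [-0.7, -0.5, -0.4]
width: 0.0093
```

Emit:
arm_command:
  targets:
    - [[0,0,0],[0,0,-1],1]
    - [[0,0,0],[0,0,0],1]
    - [[0,0,0],[0,0,0],1]

```text
t: 6.05
eef_pos: [0.4382, -0.012, 0.2557]
ee_rot: [-3.142, -0.0, -0.121]
force: [0.4, -0.4, 0.2]
width: 0.0099
```

Emit:
arm_command:
  targets:
    - [[0,0,0],[0,0,-1.5],1]
    - [[0,0,0],[0,0,0],1]
    - [[0,0,0],[0,0,0],1]

```text
t: 6.35
eef_pos: [0.4381, -0.012, 0.2541]
ee_rot: [3.142, 0.0, -0.121]
force: [0.5, -0.3, -1.3]
width: 0.0099
```

Emit:
arm_command:
  targets:
    - [[0,0,0],[0,0,-1],1]
    - [[0,0,0],[0,0,-0.5],1]
    - [[0,0,0],[0,0,0],1]
    - [[0,0,0],[0,0,0],1]

```text
t: 6.75
eef_pos: [0.4381, -0.012, 0.2526]
ee_rot: [3.141, 0.0, -0.121]
force: [-0.8, -0.8, -0.8]
width: 0.0097
```

Emit:
arm_command:
  targets:
    - [[0,0,0],[0,0,-1],1]
    - [[0,0,0],[0,0,-1],1]
    - [[0,0,0],[0,0,0],1]
    - [[0,0,0],[0,0,0],1]

```text
t: 7.15
eef_pos: [0.4381, -0.012, 0.2505]
ee_rot: [3.141, 0.0, -0.121]
force: [0.2, -0.9, -0.9]
width: 0.0097
```

Emit:
arm_command:
  targets:
    - [[0,0,0],[0,0,-1],1]
    - [[0,0,0],[0,0,0],1]
    - [[0,0,0],[0,0,0],1]
  squeeze: 45

```text
t: 7.45
eef_pos: [0.4381, -0.012, 0.2497]
ee_rot: [3.142, 0.0, -0.121]
force: [0.4, -2.0, 0.9]
width: 0.0096
```

Emit:
arm_command:
  targets:
    - [[0,0,0],[0,0,-1],1]
    - [[0,0,0],[0,0,0],1]
    - [[0,0,0],[0,0,0],1]

```text
t: 7.75
eef_pos: [0.4381, -0.012, 0.2486]
ee_rot: [3.142, 0.0, -0.121]
force: [0.5, -2.0, -0.8]
width: 0.0096
```

Emit:
arm_command:
  targets:
    - [[0,0,0],[0,0,-1],1]
    - [[0,0,0],[0,0,0],1]
    - [[0,0,0],[0,0,0],1]

```text
t: 8.05
eef_pos: [0.4381, -0.012, 0.2475]
ee_rot: [3.141, 0.0, -0.121]
force: [0.3, -2.4, -0.5]
width: 0.0094
```

Emit:
arm_command:
  targets:
    - [[0,0,0],[0,0,-1],1]
    - [[0,0,0],[0,0,0],1]
    - [[0,0,0],[0,0,0],1]

```text
t: 8.35
eef_pos: [0.4381, -0.012, 0.2465]
ee_rot: [3.142, 0.0, -0.121]
force: [0.0, -2.2, -1.3]
width: 0.0099
```

Emit:
arm_command:
  targets:
    - [[0,0,0],[0,0,-1],1]
    - [[0,0,0],[0,0,0],1]
    - [[0,0,0],[0,0,0],1]

```text
t: 8.65
eef_pos: [0.4382, -0.0119, 0.2456]
ee_rot: [-3.142, 0.0, -0.121]
force: [-0.5, -2.4, -2.1]
width: 0.0095
```

Run:
```python
from h import *
s=get_state(); print(s["t"],s["eef_pos"],s["force"],s["moment"],s["width"])
n,(x,y,w,h)="side",(225,140,100,90)
p,d=grab_frame(n); np.savez(n+"3.npz",p=p,d=d)
cv2.imwrite(f"pics/{n}3.png",cv2.resize(p[y:y+h,x:x+w,::-1],None,fx=6,fy=6,interpolation=cv2.INTER_CUBIC))
```

```text
8.65 [ 0.4381597  -0.01194437  0.2456086 ] [-0.45973757 -2.42650673 -2.07051662] [-0.68759702 -0.14533126  0.06296062] 0.009515662602520352
```

View pics/side3.png

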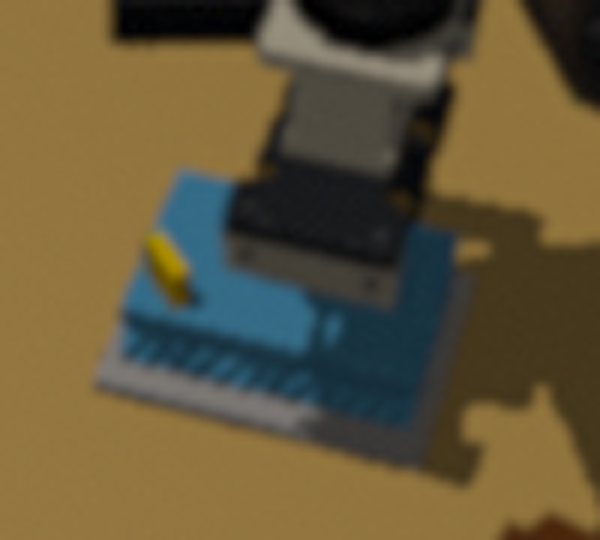

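Emit:
arm_command:
  targets:
    - [[0,0,0],[0,0,-1],1]
    - [[0,0,0],[0,0,0],1]
    - [[0,0,0],[0,0,0],1]

```text
t: 9.0
eef_pos: [0.4381, -0.0119, 0.2455]
ee_rot: [3.141, -0.0, -0.12]
force: [-5.8, -0.5, 12.7]
width: 0.0094
```

Emit:
arm_command:
  targets:
    - [[0,0,0],[0,0,0],1]

```text
t: 9.1
eef_pos: [0.4382, -0.0119, 0.2456]
ee_rot: [3.142, -0.0, -0.12]
force: [-5.7, -0.8, 13.1]
width: 0.0098
```

Emit:
arm_command:
  targets:
    - [[0,0,0],[0,0,-0.5],1]
    - [[0,0,0],[0,0,0],1]
    - [[0,0,0],[0,0,0],1]

```text
t: 9.4
eef_pos: [0.4381, -0.0119, 0.2455]
ee_rot: [3.142, -0.0, -0.12]
force: [-7.2, -0.3, 20.8]
width: 0.0092
```

Run:
```python
from h import *
s=get_state(); print(s["t"],s["eef_pos"],s["force"],s["moment"],s["width"],s["ee_rot"])
```

```text
9.4 [ 0.43813363 -0.0119311   0.245506  ] [-7.19601792 -0.26900981 20.82118974] [0.03083109 2.85949807 0.02839766] 0.009215106662891147 [ 3.14150136e+00 -4.68702462e-04 -1.20175608e-01]
```

Emit:
arm_command:
  targets:
    - [[0,0,0],[0,0,1],1]
    - [[0,0,0],[0,0,0.5],1]
    - [[0,0,0],[0,0,0],0]
    - [[0,0,0],[0,0,0],0]
    - [[0,0,0],[0,0,0],0]
    - [[0,0,0],[0,0,0],0]
    - [[0,0,0],[0,0,10],0]
    - [[0,0,0],[0,0,25],0]

```text
t: 10.2
eef_pos: [0.4375, -0.0122, 0.28]
ee_rot: [3.14, 0.004, -0.121]
force: [0.3, -0.1, -0.0]
width: 0.0524
```

Emit:
arm_command:
  targets:
    - [[0,0,0],[0,0,40],0]
    - [[0,0,0],[0,-30,35],0]
    - [[0,0,0],[0,-45,0],0.3]
    - [[0,0,0],[0,-45,0],0.6]
    - [[0,0,0],[0,-45,0],1]
    - [[0,0,0],[0,-30,0],1]
    - [[0,0,0],[0,0,0],1]

```text
t: 10.9
eef_pos: [0.4378, -0.2097, 0.3562]
ee_rot: [3.141, -0.0, -0.124]
force: [0.0, 0.2, -0.0]
width: 0.0387
```

Run:
```python
from h import *
s=get_state(); print(s["t"],s["eef_pos"],s["ee_rot"],s["force"],s["width"])
n,(x,y,w,h)="side",(235,155,75,70)
p,d=grab_frame(n); np.savez(n+"4.npz",p=p,d=d)
cv2.imwrite(f"pics/{n}4.png",cv2.resize(p[y:y+h,x:x+w,::-1],None,fx=8,fy=8,interpolation=cv2.INTER_CUBIC))
C=cloud(n,d); print(np.round(C[176:194:2,268:296:3,2]*1000).astype(int))
rect(n,p,(262,162,36,34),lambda R,G,B:R-np.maximum(G,B)>50,.080,"rib")
```

```text
10.9 [ 0.43783839 -0.20973622  0.35620335] [ 3.14113288e+00 -4.11528460e-05 -1.24389080e-01] [ 0.03129497  0.23576527 -0.0243324 ] 0.03873469233576551
[[54 65 66 68 56 51 54  0 -1  3]
 [54 65 64 79 81 79 66 52 55 55]
 [55 60 66 76 77 79 81 66 67 53]
 [54 66 68 64 69 72 66 67 60 54]
 [65 66 67 67 66 68 67 64 69 52]
 [57 63 64 68 63 65 67 66 67 53]
 [53 52 53 58 60 66 63 64 56 55]
 [54 55 54 52 57 56 59 61 57 54]
 [55 54 55 53 57 53 53 54 55 55]]
side rib rect c [438.8  -9.1] size [13.3 27.5] yaw 173.2 cent [438.4  -9. ] px [281.4 179.1]
```

View pics/side4.png

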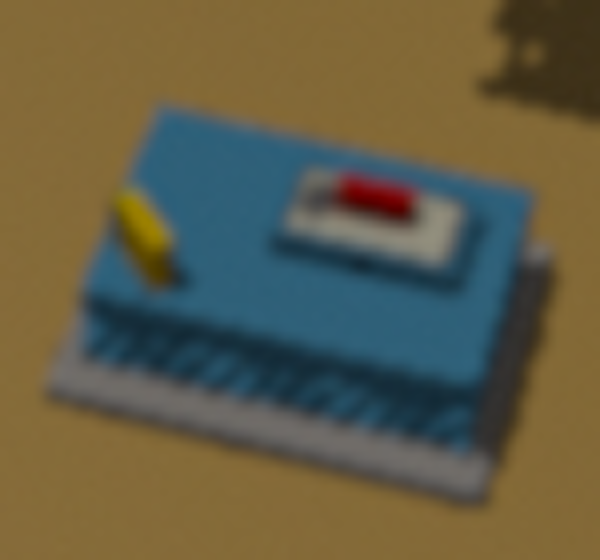

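The side view shows the cartridge sitting inside the collar, with the red rib at (375,197) and the white shoulders around it. Next I'll press on the rib top with closed fingers to check it is home.

Emit:
arm_command:
  targets:
    - [[0,0,0],[0,40,0],1]
    - [[0,0,0],[0,45,0],1]
    - [[0,0,0],[0,45,0],1]
    - [[0,0,0],[0,40,0],1]
    - [[0,0,0],[0,28,-30],1]
    - [[0,0,0],[0,0,-40],1]
    - [[0,0,0],[0,0,-15],1]
    - [[0,0,0],[0,0,0],1]

```text
t: 11.75
eef_pos: [0.4371, -0.0082, 0.2692]
ee_rot: [3.14, 0.004, -0.119]
force: [0.2, -1.1, 1.0]
width: 0.0007
```

Emit:
arm_command:
  targets:
    - [[0,0,0],[0,0,-5],1]
    - [[0,0,0],[0,0,-5],1]
    - [[0,0,0],[0,0,-1],1]
    - [[0,0,0],[0,0,0],1]
    - [[0,0,0],[0,0,0],1]

```text
t: 12.25
eef_pos: [0.4383, -0.0091, 0.2601]
ee_rot: [-3.141, -0.001, -0.121]
force: [0.5, 0.4, -1.3]
width: 0.0004
```

Emit:
arm_command:
  targets:
    - [[0,0,0],[0,-2.5,0],1]
    - [[0,0,0],[0,0,-1],1]
    - [[0,0,0],[0,0,0],1]
    - [[0,0,0],[0,0,0],1]

```text
t: 12.65
eef_pos: [0.4381, -0.0115, 0.2586]
ee_rot: [3.142, 0.0, -0.121]
force: [0.7, 0.5, 1.2]
width: 0.0003
```

Emit:
arm_command:
  targets:
    - [[0,0,0],[0,0,-1],1]
    - [[0,0,0],[0,0,0],1]
    - [[0,0,0],[0,0,0],1]

```text
t: 12.95
eef_pos: [0.4382, -0.0114, 0.2583]
ee_rot: [3.141, -0.0, -0.12]
force: [-3.7, 0.7, 10.8]
width: 0.0007
```

Emit:
arm_command:
  targets:
    - [[0,0,0],[0,0,-0.5],1]
    - [[0,0,0],[0,0,0],1]
    - [[0,0,0],[0,0,0],1]

```text
t: 13.25
eef_pos: [0.4382, -0.0115, 0.2583]
ee_rot: [3.141, -0.0, -0.12]
force: [-6.5, 1.0, 16.6]
width: -0.0002
```

The rib top meets the fingers at z about 0.0803 with 17 N, so the cartridge is home (expected 0.0800). Now I'll move to the tab.

Emit:
arm_command:
  targets:
    - [[0,0,0],[0,0,20],1]
    - [[0,0,0],[0,0,35],1]
    - [[0,0,-0.1],[10,4,18],0.65]
    - [[0,0,-0.13],[18,6.3,0],0.65]
    - [[0,0,-0.13],[18,7,0],0.65]
    - [[0,0,-0.14],[18,6,0],0.65]
    - [[0,0,-0.14],[18,7,0],0.65]
    - [[0,0,-0.145],[0,0,0],0.65]

```text
t: 14.05
eef_pos: [0.522, 0.0197, 0.3298]
ee_rot: [-3.142, -0.0, -0.911]
force: [-0.3, -0.9, -0.3]
width: 0.0303
```

Emit:
arm_command:
  targets:
    - [[0,0,0],[0,0,0],0.65]
    - [[0,0,0],[0,0,0],0.65]
    - [[0,0,0],[0,0,0],0.65]

```text
t: 14.35
eef_pos: [0.5198, 0.0187, 0.3302]
ee_rot: [3.142, 0.0, -0.903]
force: [0.1, -0.5, 0.7]
width: 0.0307
```

Run:
```python
from h import *
s=get_state(); print(s["t"],s["eef_pos"],s["ee_rot"],s["force"],s["width"])
n,(x,y,w,h)="side",(225,140,100,90)
p,d=grab_frame(n); np.savez(n+"5.npz",p=p,d=d)
cv2.imwrite(f"pics/{n}5.png",cv2.resize(p[y:y+h,x:x+w,::-1],None,fx=6,fy=6,interpolation=cv2.INTER_CUBIC))
```

```text
14.35 [0.51983976 0.0187437  0.33019446] [ 3.14158580e+00  5.05612036e-05 -9.02501517e-01] [ 0.13499451 -0.4989051   0.67590397] 0.03072730602125387
```

View pics/side5.png

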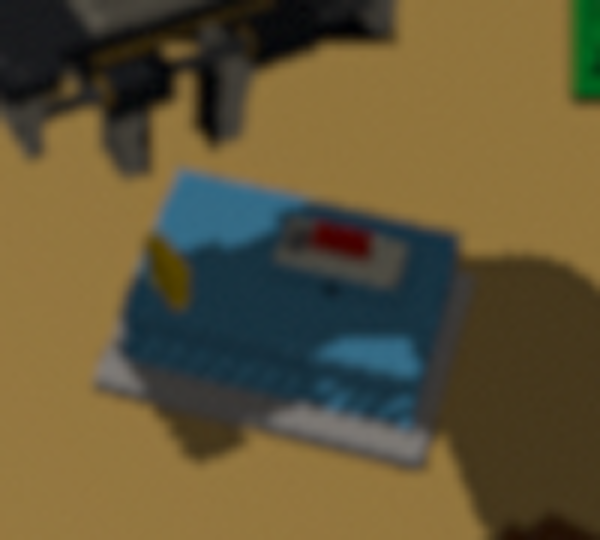

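The fingers, at about (128,150) and (228,120), straddle the tab at (168,270), and the cartridge looks flush. I'll go down to the tab.

Emit:
arm_command:
  targets:
    - [[0,0,0],[0,0,-25],0.65]
    - [[0,0,0],[0,0,-35],0.65]
    - [[0,0,0],[0,0,-20],0.65]
    - [[0,0,0],[0,0,-8],0.65]
    - [[0,0,0],[0,0,-4],0.65]
    - [[0,0,0],[0,0,0],0.65]

```text
t: 15.0
eef_pos: [0.5204, 0.0189, 0.2386]
ee_rot: [-3.141, -0.0, -0.905]
force: [0.5, -0.5, -0.1]
width: 0.0302
```

Emit:
arm_command:
  targets:
    - [[0,0,0],[0,0,-2],0.7]
    - [[0,0,0],[0,0,0],0.8]
    - [[0,0,0],[0,0,0],0.85]
    - [[0,0,0],[0,0,0],0.87]
    - [[0,0,0],[0,0,0],0.88]
  squeeze: 15

```text
t: 15.5
eef_pos: [0.5202, 0.0189, 0.2364]
ee_rot: [-3.141, -0.0, -0.906]
force: [0.6, 1.2, -0.2]
width: 0.0109
```

Emit:
arm_command:
  targets:
    - [[0,0,0],[0,0,0],1]
    - [[0,0,0],[0,0,0],1]
    - [[0,0,0],[0,0,0],1]
    - [[0,0,0],[0,0,0],1]

```text
t: 15.9
eef_pos: [0.5202, 0.0188, 0.2363]
ee_rot: [-3.142, -0.0, -0.906]
force: [-1.5, 0.6, 3.9]
width: 0.0097
```

Emit:
arm_command:
  targets:
    - [[0,0,0],[0,0,0],1]
    - [[0,0,0],[0,0,0],1]
    - [[0,0,0],[0,0,0],1]
  squeeze: 60

```text
t: 16.2
eef_pos: [0.5202, 0.0188, 0.2363]
ee_rot: [3.142, -0.0, -0.906]
force: [-1.3, 0.7, 5.2]
width: 0.0094
```

Emit:
arm_command:
  targets:
    - [[0.0063,-0.0136,0],[-2.6,-1.2,2.2],1]
    - [[0.0063,-0.0136,0],[-2.6,-1.2,2.2],1]
    - [[0.0063,-0.0136,0],[-2.6,-1.2,2.1],1]
    - [[0,0,0],[0,0,0],1]
    - [[0,0,0],[0,0,0],1]

```text
t: 16.7
eef_pos: [0.5121, 0.0151, 0.243]
ee_rot: [-3.098, -0.01, -0.906]
force: [-1.5, -2.1, 2.8]
width: 0.0093
```

Run:
```python
from h import *
n,(x,y,w,h)="side",(225,140,100,90)
p,d=grab_frame(n); np.savez(n+"6.npz",p=p,d=d)
cv2.imwrite(f"pics/{n}6.png",cv2.resize(p[y:y+h,x:x+w,::-1],None,fx=6,fy=6,interpolation=cv2.INTER_CUBIC))
```

```text
(no output)
```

View pics/side6.png

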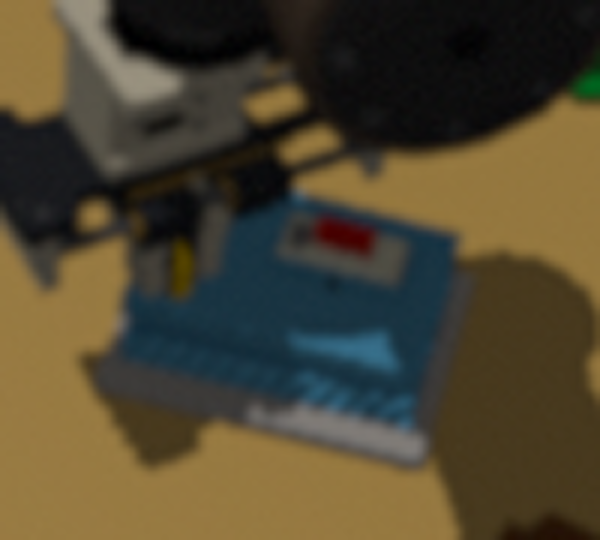

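The fingers hold the yellow tab at (180,265), and the tray is starting to lift at that corner. I'll continue the tilt.

Emit:
arm_command:
  targets:
    - [[0.0063,-0.0136,0],[-2.6,-1.2,2.1],1]
    - [[0.0063,-0.0136,0],[-2.7,-1.2,2.1],1]
    - [[0.0063,-0.0136,0],[-2.7,-1.2,2],1]
    - [[0.0063,-0.0136,0],[-2.7,-1.3,2],1]
    - [[0.0063,-0.0136,0],[-2.7,-1.3,1.9],1]
    - [[0,0,0],[0,0,0],1]
    - [[0,0,0],[0,0,0],1]

```text
t: 17.45
eef_pos: [0.4987, 0.0089, 0.2528]
ee_rot: [-3.025, -0.027, -0.907]
force: [-1.8, -0.9, -1.4]
width: 0.0093
```

Run:
```python
from h import *
s=get_state(); print(s["t"],s["eef_pos"],s["ee_rot"],s["force"],s["moment"],s["width"])
print(np.arccos(-Ro.from_euler("xyz",s["ee_rot"]).as_matrix()[2,2]))
n,(x,y,w,h)="side",(225,140,100,90)
p,d=grab_frame(n); np.savez(n+"7.npz",p=p,d=d)
C=cloud(n,d)
cv2.imwrite(f"pics/{n}7.png",cv2.resize(p[y:y+h,x:x+w,::-1],None,fx=6,fy=6,interpolation=cv2.INTER_CUBIC))
# plane fit of deck, before and after
for k in("0","7"):
    f=np.load(f"side{k}.npz");C=cloud("side",f["d"]); q=f["p"].astype(int)
    m=np.zeros(q.shape[:2],bool); m[188:206,255:298]=True; m&=(q[:,:,2]-q[:,:,0]>25)&(C[:,:,2]>.045)&(C[:,:,2]<.09)
    # deck excluding collar: rows near +y side
    X=C[m]; 
    for i in range(4):
        A=np.c_[X[:,:2],np.ones(len(X))]; a=np.linalg.lstsq(A,X[:,2],rcond=None)[0]; r=abs(X[:,2]-A@a); X=X[r<.004]
    print(k,len(X),a, "tilt",np.hypot(a[0],a[1]),"z far corner deck", a@[.384,-.046,1],"z tab", a@[.5205,.0185,1])
```

```text
17.45 [0.49868929 0.00892619 0.2528415 ] [-3.02509828 -0.02731045 -0.90742753] [-1.82385629 -0.85002002 -1.41751633] [-0.58177671  0.83979134  0.08327371] 0.009251233111331152
0.11963871327897599
0 448 [-0.00081737 -0.03325911  0.05526349] tilt 0.03326915287020812 z far corner deck 0.05647953587102298 z tab 0.05422275164256617
7 307 [ 0.09411247 -0.02823301  0.0222327 ] tilt 0.09825609610686685 z far corner deck 0.05967060922715325 z tab 0.07069593226111492
```

View pics/side7.png

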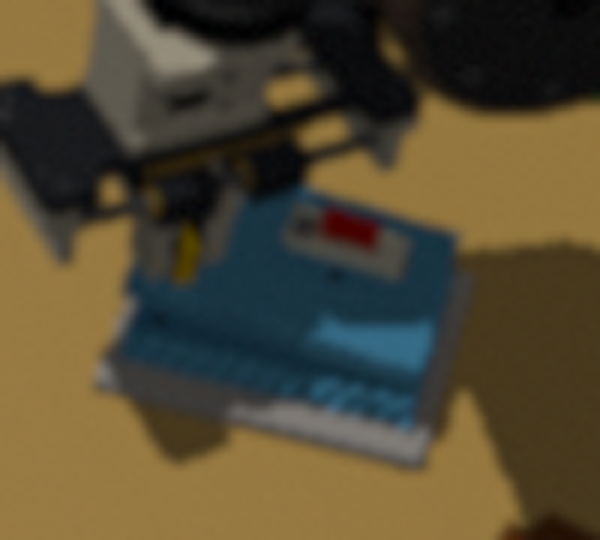

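Emit:
arm_command:
  targets:
    - [[0.0063,-0.0136,0],[-2.8,-1.3,1.8],1]
    - [[0.0063,-0.0136,0],[-2.8,-1.3,1.8],1]
    - [[0,0,0],[0,0,0],1]
    - [[0,0,0],[0,0,0],1]
    - [[0,0,0],[0,0,0],1]

```text
t: 18.0
eef_pos: [0.4934, 0.0064, 0.2564]
ee_rot: [-2.996, -0.034, -0.908]
force: [-0.7, -1.7, -2.2]
width: 0.0094
```

Run:
```python
from h import *
s=get_state(); print(s["t"],s["eef_pos"],s["ee_rot"],s["force"],s["moment"],s["width"])
n="side"
p,d=grab_frame(n); np.savez(n+"8.npz",p=p,d=d)
for k in("0","5","7","8"):
    f=np.load(f"side{k}.npz");C=cloud("side",f["d"]); q=f["p"].astype(int)
    m=np.zeros(q.shape[:2],bool); m[172:206,255:302]=True; m&=(q[:,:,2]-q[:,:,0]>15)&(C[:,:,2]>.045)&(C[:,:,2]<.09)
    m=cv2.erode(m.astype(np.uint8),np.ones((3,3)))>0
    X=C[m]; 
    for i in range(10):
        A=np.c_[X[:,:2],np.ones(len(X))]; a=np.linalg.lstsq(A,X[:,2],rcond=None)[0]; r=abs(X[:,2]-A@a); X=X[r<.005]
    print(k,len(X),a, "tilt",np.hypot(a[0],a[1]),"z far corner deck", a@[.384,-.046,1],"z tab", a@[.5205,.0185,1])
```

```text
18.0 [0.49335414 0.00641187 0.25638143] [-2.99570095 -0.03424397 -0.90831755] [-0.72361227 -1.69759652 -2.17082651] [-1.07687779  0.70334588  0.12047429] 0.009448973334096932
0 667 [-0.00357713 -0.00555101  0.05590284] tilt 0.0066037575252318 z far corner deck 0.05478456969814857 z tab 0.05393825078961544
5 635 [-0.00428091 -0.00465192  0.05615505] tilt 0.006321915370241261 z far corner deck 0.05472516928282312 z tab 0.053840775504029784
7 501 [0.11221102 0.03937478 0.0129912 ] tilt 0.11891882558481516 z far corner deck 0.05426899554923589 z tab 0.07212547352576362
8 483 [0.13184242 0.04079977 0.00648712] tilt 0.13801102792577669 z far corner deck 0.05523782087573141 z tab 0.07586589583315827
```

The deck is tilted 0.138 rad with the far corner still seated, so the peel step is met. Now I'll lift, level and carry.

Emit:
arm_command:
  targets:
    - [[0,0,0],[0,0,3],1]
    - [[0,0,0],[0,0,5],1]
    - [[0,0,0],[0,0,8],1]
    - [[0,0,0],[0,0,12],1]
    - [[0,0,0],[0,0,15],1]
    - [[0,0,0],[0,0,17],1]
    - [[0,0,0],[0,0,12],1]
    - [[0,0,0],[0,0,8],1]

```text
t: 18.85
eef_pos: [0.4937, 0.0067, 0.3383]
ee_rot: [-2.993, -0.035, -0.908]
force: [0.4, 0.4, -2.1]
width: 0.0097
```

Emit:
arm_command:
  targets:
    - [[-0.0063,0.0136,0],[0,0,0],1]
    - [[-0.0126,0.0272,0],[0,0,0],1]
    - [[-0.0126,0.0272,0],[0,0,0],1]
    - [[-0.0126,0.0272,0],[0,0,0],1]
    - [[-0.0126,0.0272,0],[0,0,0],1]
    - [[-0.0063,0.0136,0],[0,0,0],1]
    - [[0,0,0],[0,0,0],1]

```text
t: 19.55
eef_pos: [0.4935, 0.0066, 0.3358]
ee_rot: [3.14, 0.0, -0.906]
force: [-0.6, 0.7, -1.7]
width: 0.0097
```

Run:
```python
from h import *
s=get_state(); print(s["t"],s["eef_pos"],s["ee_rot"],s["force"],s["moment"],s["width"])
n,(x,y,w,h)="side",(225,120,110,100)
p,d=grab_frame(n); np.savez(n+"9.npz",p=p,d=d)
cv2.imwrite(f"pics/{n}9.png",cv2.resize(p[y:y+h,x:x+w,::-1],None,fx=6,fy=6,interpolation=cv2.INTER_CUBIC))
```

```text
19.55 [0.49347771 0.00657206 0.33582973] [ 3.14044186e+00  4.03545677e-04 -9.05822872e-01] [-0.57665513  0.74828569 -1.67660197] [ 0.10428062 -0.0855655   0.0175458 ] 0.009677777427751994
```

View pics/side9.png

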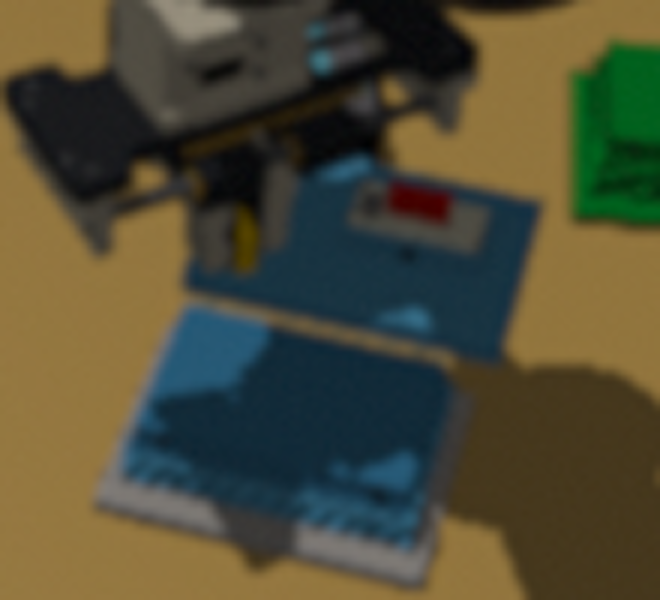

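The loaded tray, with the cartridge at (420,215), is free and the stack has stayed in place. Carrying it to the reader.

Emit:
arm_command:
  targets:
    - [[0,0,0],[3.5,-10,0],1]
    - [[0,0,0],[7,-20,0],1]
    - [[0,0,0],[10,-27,0],1]
    - [[0,0,0],[11,-30,0],1]
    - [[0,0,0],[11,-30,0],1]
    - [[0,0,0],[11,-30,0],1]
    - [[0,0,0],[11,-30,0],1]
    - [[0,0,0],[11,-30,0],1]

```text
t: 20.4
eef_pos: [0.569, -0.2025, 0.3363]
ee_rot: [-3.141, -0.0, -0.906]
force: [0.4, 0.4, -2.2]
width: 0.0097
```

Emit:
arm_command:
  targets:
    - [[0,0,0],[10,-27,0],1]
    - [[0,0,0],[7,-18,0],1]
    - [[0,0,0],[4,-12,0],1]
    - [[0,0,0],[0,0,0],1]
    - [[0,0,0],[0,0,0],1]
    - [[0,0,0],[0,0,0],1]

```text
t: 21.0
eef_pos: [0.5896, -0.257, 0.3364]
ee_rot: [-3.141, 0.0, -0.905]
force: [0.2, 0.5, -1.5]
width: 0.0094
```

Run:
```python
from h import *
s=get_state(); print(s["t"],s["eef_pos"],s["ee_rot"],s["force"],s["moment"],s["width"],abs(s["qd"]).max())
n,(x,y,w,h)="side",(205,70,120,100)
p,d=grab_frame(n); np.savez(n+"A.npz",p=p,d=d)
cv2.imwrite(f"pics/{n}A.png",cv2.resize(p[y:y+h,x:x+w,::-1],None,fx=6,fy=6,interpolation=cv2.INTER_CUBIC))
```

```text
21.0 [ 0.5896022  -0.2569654   0.33643334] [-3.14146456e+00  1.20465238e-04 -9.05268621e-01] [ 0.17883499  0.47638093 -1.48918044] [ 0.11228855 -0.12795377 -0.04430002] 0.009414739289660249 0.005720204430169426
```

View pics/sideA.png

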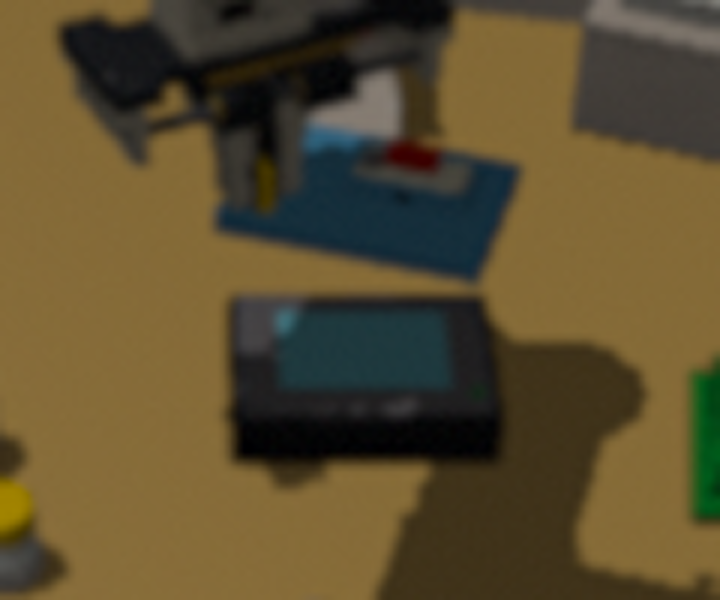

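Run:
```python
from h import *
f=np.load("sideA.npz"); q=f["p"].astype(int); C=cloud("side",f["d"])
m=np.zeros(q.shape[:2],bool); m[92:118,240:293]=True; m&=(q[:,:,2]-q[:,:,0]>15)&(C[:,:,2]>.12)&(C[:,:,2]<.19)
m=cv2.erode(m.astype(np.uint8),np.ones((3,3)))>0
X=C[m]
for i in range(10):
    A=np.c_[X[:,:2],np.ones(len(X))]; a=np.linalg.lstsq(A,X[:,2],rcond=None)[0]; X=X[abs(X[:,2]-A@a)<.005]
print(len(X),"tilt",np.hypot(a[0],a[1]),"deck z at glass",a@[.5305,-.283,1])
R=Ro.from_euler("z",-6.9,degrees=True).as_matrix()
for c in((-75,50),(-75,-50),(75,50)):
    X=R@np.array([c[0]/1e3,c[1]/1e3,0])+[.5302,-.2824,.154]; print((proj("side",[X])[0]-[205,70])*6)
p,d=grab_frame("side"); h=[proj("side",[[.4605,-.0065,.05]])[0]]; 
cv2.imwrite("pics/sideB.png",cv2.resize(p[:,:,::-1],None,fx=1.5,fy=1.5))
```

```text
358 tilt 0.011913686541831016 deck z at glass 0.15479069667939596
[476.69261428 263.23800185]
[518.79680138 161.17171463]
[209.30060527 210.27874299]
```

View pics/sideB.png

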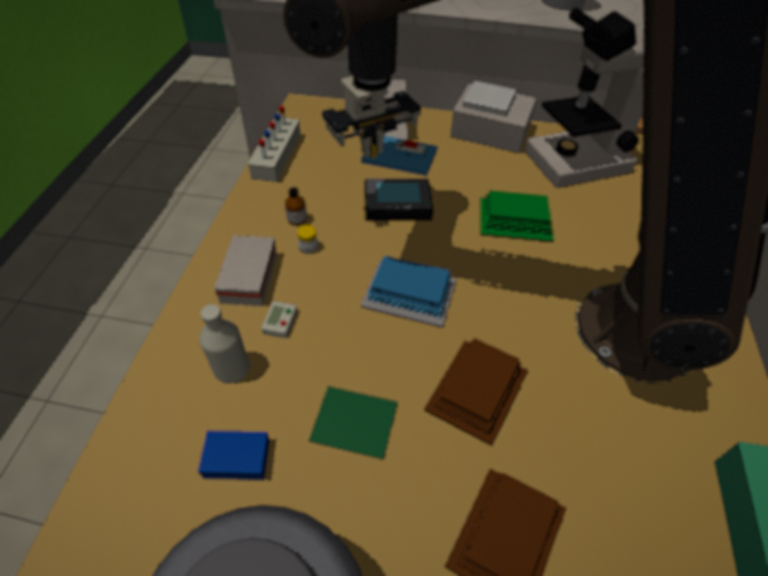

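The tray is level to 0.012 rad, with its deck at z 0.155, so the lower edge is about 101 mm above the glass. It is centred, and the bystanders and stack are where they were. I'm handing the job in.

```bash
python3 -c "
from station import *
print(job_done())"
```

```text
the job is handed in; nothing more can be done
None
```

I pressed the cartridge home, peeled the tray off by its yellow tab, and handed the job in at about 21 s. The arm was still holding the loaded tray above the reader's glass. The hand-in gives no verdict, so the results below are my own measurements.

- **Cartridge:** I pushed it into the nested tray with about 20 N. Pressing again on the rib with closed fingers met a hard stop at z 80.3 mm under about 17 N; flush would be 80.0 mm. The later pictures show it still seated.
- **Peel:** I tilted the tray about its far corner. Depth readings gave a tilt of 0.138 rad, with the far corner still on its seat.
- **Final pose:** The tray is level to about 0.01 rad and its lower edge is about 101 mm above the glass. By the arm's pose it is centred to within a few millimetres. The wrist carries about 1.5 N, roughly the tray's weight.
- **Surroundings:** In the last picture the stack and the bystanders look unmoved.

Two checks did not fit cleanly:
- **Clip resistance:** I did not feel the expected 3 to 8 N as the cartridge went in; the force rose only at the floor. That I call it home rests on the height and the pictures.
- **Tray corners:** In the final side view, two of the tray's corners appeared up to about 5 mm from where I predicted, still well inside the 35 mm limit.

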